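# Hang the dyed end of a blank over the filing rest

## Task

Get the aluminium blank on the filing rest ready for its end to be filed back to the scribed line: push it with the fingertips so that it lies flush along the fence and its blue-dyed end hangs out over the left-hand end of the rest, all of the blue and no bare metal, with the scribed line right at the rest's edge to within about 5 mm. Only slide it, without hurling it: it stays flat on the rest and is never lifted, carried or tipped. Leave the other things on the bench where they are, and move the hand clear when you are done.

Things in the scene. Friction and masses are not known exactly. Their poses are not given: they have to be found in the camera images.
- rest: Filing rest, bolted down: dark steel plate 130 (own x) by 300 mm (own y), flat top 80 mm above the bench. A bright steel fence bar, 10 mm thick, stands 16 mm above the top along the whole back (+x) side, its face at x = +55 mm; the other sides are open. Origin: centre of underside, on the bench. +x points to the fence, +y to the left-hand end, where the blank is to hang out.
- rest_end (a point): Point on the upper edge of the rest's left-hand (+y) end, midway across the rest (rest x = 0, y = +150 mm, 80 mm above the bench). Axes as the rest's.
- fence_face (a point): Point at the foot of the fence's face, mid-length (rest x = +55 mm, y = 0, 80 mm above the bench). Axes as the rest's.
- blank: Loose aluminium blank, flat on the rest: 65 (own x) by 160 (own y) by 6 mm, about 0.17 kg; 0.5 to 2 N slide it. It starts off the fence, slightly askew, not overhanging; its +y then points roughly along the rest's +y. The last 40 mm at its +y end are dyed blue, the rest is bare; a bright scribed line crosses it at the border (y = +40 mm). Origin: centre of its underside.
- blank_line (a point): Middle of the scribed line between the blue and the bare metal, on the blank's upper face (blank x = 0, y = +40 mm).
- blank_tail (a point): Middle of the bare (-y) end face of the blank (blank x = 0, y = -80 mm, mid-thickness).
- blank_front (a point): Middle of the blank's long side nearest the robot (blank x = -32.5 mm, y = 0, mid-thickness).
- blank_corner_a (a point): Corner of the blank's fence-side (+x) long edge at the blue end (blank x = +32.5 mm, y = +80 mm, mid-thickness).
- blank_corner_b (a point): Corner of the blank's fence-side (+x) long edge at the bare end (blank x = +32.5 mm, y = -80 mm, mid-thickness).
- dye_jar: Loose bystander: small glass jar of blue marking dye with a black cap, 45 mm across, 62 mm tall. Origin: centre of its underside.
- socket: Loose bystander: steel wrench socket standing on end, 30 mm across, 50 mm tall. Origin: centre of its underside.
- dish: Loose bystander: round steel parts dish, 84 mm across, 24 mm high. Origin: centre of its underside.
- file: Loose bystander: flat file lying along its own y axis, 333 mm long over all, steel blade to +y (ends 165 mm from the origin), wooden handle to -y (ends 168 mm from the origin), 24 mm wide, 20 mm high. Origin: on its underside, mid-length.
- hammer: Loose bystander: hammer lying along its own x axis, handle to -x, about 300 mm long, under 40 mm high.
- square: Loose bystander: machinist's square lying flat; stock 22 x 100 x 16 mm along its y axis, thin blade reaching 160 mm from the origin to +x. Origin: centre of the underside of the stock.
- spray: Loose bystander: bright metal spray can with a yellow band, standing, 66 mm across, 150 mm tall. Origin: centre of its underside.
Not all that is in view belongs to the job. Of the things like the blank, leave any that is orange or pink; of the rest the larger one is meant.

How it is judged:
At the end, for the whole second after the job is handed in: The scribed line lies within 6 mm of the rest's left-hand edge, both fence-side corners of the blank are within 5 mm of the fence's face, and the blank lies flat on the rest (height within 3 mm, tilt below 0.04 rad), at rest and untouched (y of blank_line in the frame of rest_end between -0.006 and 0.006 m and x of blank_corner_a in the frame of fence_face between -0.005 and 0.003 m and x of blank_corner_b in the frame of fence_face between -0.005 and 0.003 m and height (world z) of blank between 0.077 and 0.083 m and angle between blank's own z axis and vertical below 0.04 rad and linear speed of blank below 0.01 m/s).
It fails at once if the blank is lifted off the rest, tipped up, or falls (height (world z) of blank above 0.088 m or height (world z) of blank below 0.072 m or angle between blank's own z axis and vertical above 0.1 rad).
It fails at once if the blank is shot along faster than 0.5 m/s (linear speed of blank above 0.5 m/s).
It fails at once if one of the other things on the bench is shifted by more than 20 mm or tipped over (distance of any of dye_jar, socket, dish, file, hammer, square, spray from where it was at the start of the episode above 0.02 m or angle between any of dye_jar, socket, dish, file, hammer, square, spray's own z axis and vertical above 0.4 rad).
It also fails if it takes over 61 s, if anything falls off the work surface, if the arm or the gripper's body presses on something with over 40 N, if the wrist force passes 120 N, or if a joint passes its speed limit or range.

## Robot

A 6-joint arm with a two-finger parallel gripper is mounted at the origin on the work surface. World frame = base frame: x ahead of the robot, y to its left, z up, the work surface at z = 0. Lengths are in m, angles in rad, forces in N, time in s.
With the tool pointing down it reaches from about 0.35 to 0.975 m from the base axis. Payload 4.9 kg.
Tool frame: the origin (TCP) lies at the very end of the fingers, on their centre line; the grasp point (between the pads) lies 19 mm behind it (ctrl.grasp_offset is the distance from the TCP to the grasp point, in m); z points along the fingers, y is the line along which they close (so a half turn about z gives the same grasp; the last joint's range is limited). The gripper opens to 85 mm and grips with 20 to 120 N. Pads are 22 mm wide; open, the fingers measure 114 mm over their backs; the gripper's body (76 mm by 85 mm) begins 54 mm behind the grasp point. The pads swing forward as they close: fully open they stand 13 mm farther back than shut.
Start: joints at [1.141, 0.053, 1.613, -0, 1.476, -0.119], TCP at [0.191, 0.595, 0.208] pointing down, gripper open.
Joint ranges: [-3.01, 3.01], [-1.01, 2.22], [0.06, 2.58], [-1.02, 4.17], [0.09, 2.62], [-3.14, 3.14]. Speed limits (rad/s): [2.57, 2.57, 3.14, 3.14, 3.14, 3.14].

## Interface

Orientations are given as a rotation vector (axis times angle).
In Python, from station import ctrl, optics gives the robot as it stands.
- The arm moves only by the shell command python3 -m handwheel 'ROWS' [OPENING] [FORCE]. ROWS is JSON, a list of rows, each an object of numbers: "tx", "ty", "tz": the shift along the tool's x, y, z in mm; "roll": the turn about the tool's z in rad. A call has 1 to 12 rows; each row shifts and turns the commanded pose from where the row before left it, along the tool's axes as they then stand; what a row does not reach is not made up. A row lasts 1/12 s, in which the tool goes at most 41.7 mm and 7.16 degrees, less where a joint would pass 70% of its speed; a pose out of reach is approached as far as the arm can. A call with a gripper value outside its range is refused whole. OPENING is the finger opening in mm, from 0 to 85.4, set as the call begins (- or left out, the last holds). The fingers move at their own pace and stop on an object; FORCE is the grip in N (left out, the last holds). Time passes only in rows, so rows that do not move let the fingers close. It gives the time, the measured TCP pose, the force, the opening and the grip force at its end, in the units of the state.
- ctrl.get_obs(): the state, without advancing time (a new reading comes with each control period).
- optics.get_image(name): name is "scene" or "top" or "wrist"; returns (picture, depth): 420x560x3 uint8, red, green, blue; 420x560 float32, m along the optical axis (not along the pixel's ray), 0 where there is no reading.
- optics.camera_params(name): a dict with "mtx" (3x3 intrinsics, pixels), "extrinsics" (4x4, takes a point from camera to world coordinates); the wrist camera has in their place "tool_from_camera" (4x4, takes a point from camera to tool coordinates, whose origin is the TCP and whose axes are the flange's). Camera axes: x right, y down, z forward; pixel columns grow to the right and rows downward; lengths in m; the calibration is good to about 2 mm. The wrist camera is an equidistant fisheye: a pixel r from the principal point sees the ray r / f radians off the axis. A picture is of the moment at which its call begins: read the wrist's pose just before it. camera_params takes no time and is no camera call.
- ctrl.finish_job(): hands the job in; it is judged then, once.
The state is a dict: "t": time; "q": joint angles; "dq": joint speeds; "effort": joint torques, N m; "tool_pos": TCP position; "tool_rot": TCP orientation; "contact_force": force on the tool from outside, world axes, zero at the start; "wrist_torque": the same for the moment, N m; "opening": finger opening in m; "grip_force": force on a finger pad.
Only numpy, scipy, OpenCV 4.12 (cv2) and the standard library are available. Lean on these libraries where they do the work, as an engineer would, in place of code of your own. Each camera call takes 0.05 s, during which the arm holds its last target. There are 200 camera calls.

## Working session

There is one attempt and no reset: what is moved stays moved. The work goes in short steps, Python scripts to look and compute and a shell command to move; the robot and the scene stay as the last step left them, time stands still between calls to the robot, and variables do not carry over. Pictures are saved under pics/ and viewed, at most 10 in all, crops included, and the job is handed in when it is done.

```bash
mkdir -p pics; ls
python3 - <<'E'
from station import ctrl, optics
import cv2,numpy as np
o=ctrl.get_obs();print(o['t'],o['tool_pos'],o['tool_rot'],o['opening'])
for n in('top','scene'):
    im,d=optics.get_image(n);cv2.imwrite(f'pics/{n}0.png',im[:,:,::-1]);np.save(f'pics/{n}0.npy',d)
    p=optics.camera_params(n);print(n,p['mtx'].tolist(),np.round(p['extrinsics'],3).tolist())
E
```

```text
pics
0.0 [0.19084571 0.59444349 0.20658025] [-4.86143643e-01 -3.10318242e+00  3.04907160e-03] 0.08556655945628919
top [[458.04336031578265, 0.0, 279.1609727227922], [0.0, 458.04336031578265, 211.9267956543015], [0.0, 0.0, 1.0]] [[0.019, -0.997, 0.069, 0.442], [-1.0, -0.018, 0.014, -0.052], [-0.013, -0.069, -0.998, 1.015], [0.0, 0.0, 0.0, 1.0]]
scene [[483.7444967272643, 0.0, 284.756040268604], [0.0, 483.7444967272643, 210.21693836852373], [0.0, 0.0, 1.0]] [[0.053, 0.818, -0.573, 1.104], [0.999, -0.046, 0.027, -0.093], [-0.005, -0.573, -0.819, 0.92], [0.0, 0.0, 0.0, 1.0]]
```

View pics/top0.png

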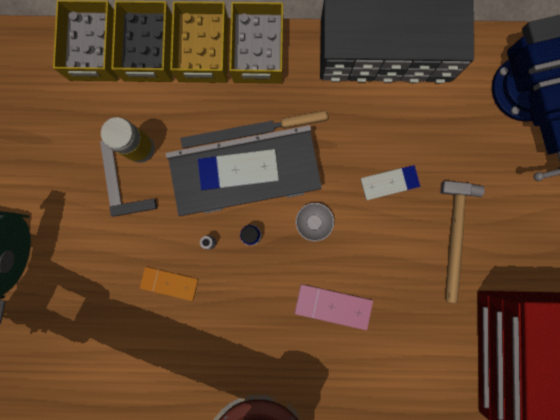

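View pics/scene0.png

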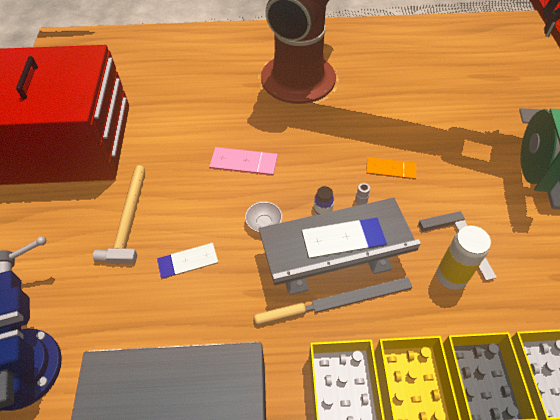

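Candidates for the blank in the top view are (238,170) on the rest with its blue end left, (390,183) small on the bench, (168,284) orange and (334,307) pink. The one on the rest fits: it is neither orange nor pink and is larger than the one at (390,183). I'll confirm it in an enlarged crop.

Run:
```python
import cv2
im=cv2.imread('pics/top0.png')[115:265,140:340]
cv2.imwrite('pics/crop0.png',cv2.resize(im,None,fx=4,fy=4,interpolation=cv2.INTER_CUBIC))
```

```text
(no output)
```

View pics/crop0.png

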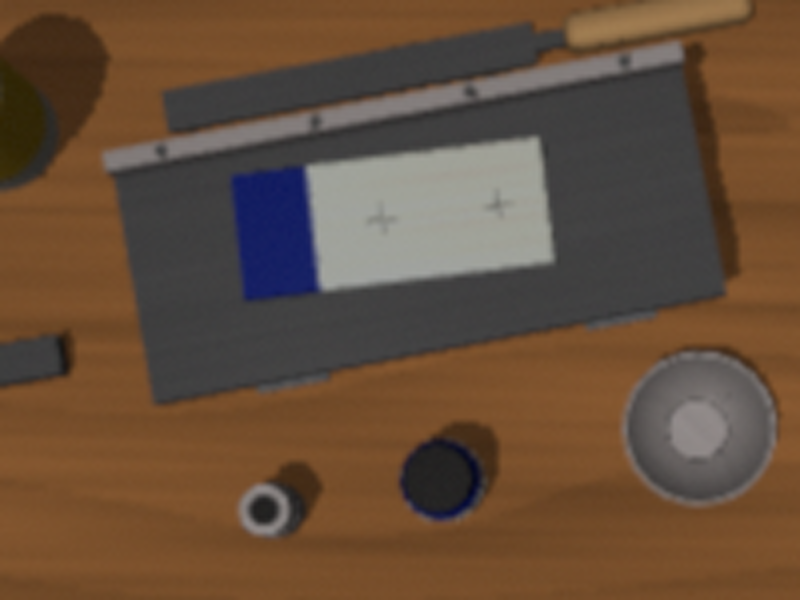

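The crop shows the blank bare white with a blue left end. Its corners are at crop (233,175), (245,299), (554,263) and (541,137), and the scribed line runs (305,166)–(318,291). The rest's front corners are (156,404) and (725,294), and its left edge runs up to (117,175). This is the blank that is meant.

```bash
cat > h.py <<'E'
import numpy as np
from station import ctrl, optics
from scipy.spatial.transform import Rotation as R
def ray(uv,z,name='top'):
    p=optics.camera_params(name);E=np.array(p['extrinsics']);uv=np.atleast_2d(uv)
    d=np.c_[uv,np.ones(len(uv))]@np.linalg.inv(p['mtx']).T@E[:3,:3].T
    return E[:3,3]+d*((z-E[2,3])/d[:,2])[:,None]
def crop(c,x0=140,y0=115,s=4): return (np.atleast_2d(c)+.5)/s-.5+[x0,y0]
E
python3 - <<'E'
from h import *
b=ray(crop([(233,175),(245,299),(554,263),(541,137),(305,166),(318,291)]),.086)
r=ray(crop([(156,404),(725,294)]),.08); f=ray(crop([(103,153),(682,43)]),.096)
ff=ray(crop([(117,173),(686,66)]),.08)
print(b,r,f,ff)
n=np.linalg.norm
print('blank',n(b[0]-b[3]),n(b[0]-b[1]),n(b[4]-b[0]),'rest',n(r[0]-r[1]),n(f[0]-f[1]),n(r[0]-f[0]))
for a in(r,f): v=a[0]-a[1];print('yaw',np.arctan2(v[1],v[0])-np.pi/2)
v=b[0]-b[3]+b[1]-b[2];print('blank',np.arctan2(v[1],v[0])-np.pi/2)
o=(r[0]+f[0]+r[1]+f[1])/4; v=r[0]-r[1]+f[0]-f[1];yaw=np.arctan2(v[1],v[0])-np.pi/2
print('rest',o,yaw)
ex=np.array([np.cos(yaw),np.sin(yaw)]);ey=np.array([-ex[1],ex[0]])
T=lambda p:np.c_[(p[:,:2]-o[:2])@ex,(p[:,:2]-o[:2])@ey]
print(np.round(T(b)*1e3,1),np.round(T(r)*1e3),np.round(T(f)*1e3),np.round(T(ff)*1e3))
d=np.load('pics/top0.npy')
for c in [(400,240),(440,480),(265,510),(640,250)]:
    u=crop(c)[0].round().astype(int);E=np.array(optics.camera_params('top')['extrinsics']);M=optics.camera_params('top')['mtx']
    p=E[:3,:3]@(np.linalg.inv(M)@[*u,1]*d[u[1],u[0]])+E[:3,3];print(c,p, T(p[None])*1e3)
q=ctrl.get_obs();print(R.from_rotvec(q['tool_rot']).as_matrix().round(3),q['t'])
E
```

```text
[[ 0.61336052  0.13093288  0.086     ]
 [ 0.54939671  0.12278413  0.086     ]
 [ 0.57063924 -0.03489653  0.086     ]
 [ 0.63568156 -0.02697936  0.086     ]
 [ 0.61864219  0.09399832  0.086     ]
 [ 0.55415877  0.08550134  0.086     ]] [[ 0.49513473  0.16800538  0.08      ]
 [ 0.55695217 -0.12282939  0.08      ]] [[ 0.62174339  0.19568188  0.096     ]
 [ 0.68320065 -0.09811438  0.096     ]] [[ 0.61452194  0.19233478  0.08      ]
 [ 0.67533739 -0.10116567  0.08      ]]
blank 0.15948198880912126 0.0644807780443355 0.037310288348074025 rest 0.2973318932331825 0.30015535952114464 0.13058231509311208
yaw 0.20943491874128073
yaw 0.20620984461525782
blank 0.1371703588132911
rest [0.58925774 0.03568587 0.088     ] 0.2078147615190764
[[ 43.2  88.2]
 [-21.   93.4]
 [-32.8 -65.2]
 [ 32.5 -70.9]
 [ 40.8  51. ]
 [-24.1  56. ]] [[ -65.  149.]
 [ -64. -148.]] [[  65.  150.]
 [  64. -150.]] [[  57.  148.]
 [  56. -152.]]
(400, 240) [0.58030611 0.04333435 0.08656075] [[-7.18097663  9.33082713]]
(440, 480) [0.45845597 0.02180858 0.0630104 ] [[-130.85064226   13.40858924]]
(265, 510) [0.44221342 0.11517979 0.05060009] [[-127.47916784  108.12203386]]
(640, 250) [ 0.57940809 -0.07968861  0.07878392] [[ -33.44203111 -110.8598984 ]]
[[-0.952  0.306 -0.001]
 [ 0.306  0.952 -0.002]
 [ 0.    -0.002 -1.   ]] 0.1
```

Sizes and heights check out: the blank measures 159×64 mm and the rest 300×130 mm. In the rest frame the scribed line is at y≈+53 and the fence-side corners at x≈43 and 33. Next: align the tool with the rest, fingers closed.

```bash
cat >> h.py <<'E'
O=np.array([.58926,.03569]);YAW=.2078
ex=np.array([np.cos(YAW),np.sin(YAW)]);ey=np.array([-ex[1],ex[0]])
def T(p): p=np.atleast_2d(p);return np.c_[(p[:,:2]-O)@ex,(p[:,:2]-O)@ey]*1e3
def st():
    o=ctrl.get_obs();m=R.from_rotvec(o['tool_rot']).as_matrix()
    print('t',round(o['t'],2),'rest mm',T(o['tool_pos']).round(1),'z',(o['tool_pos'][2]*1e3).round(1),'yaw err',round(np.arctan2(m[1,1],m[0,1])-np.pi/2-YAW,4),'tilt',m[:2,2].round(4),'F',np.round(o['contact_force'],1),'op',o['opening'].__round__(4))
E
python3 -m handwheel '[{"roll":-0.104},{"roll":-0.104},{"roll":-0.104},{"roll":-0.104},{"roll":-0.104},{},{}]' 0
python3 -m handwheel '[{"tx":-10,"ty":-31},{"tx":-10,"ty":-31},{"tx":-10,"ty":-31},{"tx":-10,"ty":-31},{"tx":-10,"ty":-31},{"tx":-10,"ty":-31},{"tx":-10,"ty":-31},{"tx":-10,"ty":-31},{"tx":-10,"ty":-31},{"tx":-10,"ty":-31},{},{}]'
python3 -c "from h import *;st()"
```

```text
t 0.1 rest mm [[-274.5  629. ]] z 206.7 yaw err -0.5186 tilt [-0.0007 -0.0017] F [ 0.3 -0.3  0.6] op 0.0856$[0]: bad value
$[0]: bad value
```

```bash
python3 -m handwheel '[{"tx":0,"ty":0,"tz":0,"roll":-0.104},{"tx":0,"ty":0,"tz":0,"roll":-0.104},{"tx":0,"ty":0,"tz":0,"roll":-0.104},{"tx":0,"ty":0,"tz":0,"roll":-0.104},{"tx":0,"ty":0,"tz":0,"roll":-0.104},{"tx":0,"ty":0,"tz":0,"roll":0}]' 0
python3 -c "from h import *;st()"
```

```text
t: 0.6
tool_pos: [0.191, 0.5947, 0.2071]
tool_rot: [0.331, -3.124, 0.002]
contact_force: [-0.7, 0.7, 0.6]
opening: 0.0121
grip_force: 0.0
t 0.6 rest mm [[-274.4  629.2]] z 207.1 yaw err 0.0031 tilt [-0.0004 -0.0011] F [-0.7  0.7  0.6] op 0.0121
```

```bash
python3 -m handwheel '[{"tx":-10,"ty":-31,"tz":0,"roll":0},{"tx":-10,"ty":-31,"tz":0,"roll":0},{"tx":-10,"ty":-31,"tz":0,"roll":0},{"tx":-10,"ty":-31,"tz":0,"roll":0},{"tx":-10,"ty":-31,"tz":0,"roll":0},{"tx":-10,"ty":-31,"tz":0,"roll":0},{"tx":-10,"ty":-31,"tz":0,"roll":0},{"tx":-10,"ty":-31,"tz":0,"roll":0},{"tx":-10,"ty":-31,"tz":0,"roll":0},{"tx":-10,"ty":-31,"tz":0,"roll":0}]' >/dev/null
python3 -m handwheel '[{"tx":-11,"ty":-32,"tz":0,"roll":0},{"tx":-11,"ty":-32,"tz":0,"roll":0},{"tx":-11,"ty":-32,"tz":0,"roll":0},{"tx":-11,"ty":-32,"tz":0,"roll":0},{"tx":-11,"ty":-32,"tz":0,"roll":0},{"tx":-11,"ty":-32,"tz":0,"roll":0},{"tx":-11,"ty":-32,"tz":0,"roll":0},{"tx":-11,"ty":-32,"tz":0,"roll":0},{"tx":-11,"ty":-32,"tz":0,"roll":0},{"tx":-11,"ty":-32,"tz":0,"roll":0},{"tx":0,"ty":0,"tz":0,"roll":0},{"tx":0,"ty":0,"tz":0,"roll":0}]'>/dev/null
python3 -c "from h import *;st()"
```

```text
t 2.43 rest mm [[-63.4  -1.5]] z 207.3 yaw err -0.0037 tilt [-0.0013  0.0004] F [-0.4  0.5 -0.2] op 0.0001
```

```bash
python3 -m handwheel '[{"tx":0,"ty":0,"tz":20,"roll":0},{"tx":0,"ty":0,"tz":20,"roll":0},{"tx":0,"ty":0,"tz":20,"roll":0},{"tx":0,"ty":0,"tz":20,"roll":0},{"tx":0,"ty":0,"tz":20,"roll":0},{"tx":0,"ty":0,"tz":14,"roll":0},{"tx":0,"ty":0,"tz":3,"roll":0},{"tx":0,"ty":0,"tz":3,"roll":0},{"tx":0,"ty":0,"tz":2,"roll":0},{"tx":0,"ty":0,"tz":2,"roll":0},{"tx":0,"ty":0,"tz":0,"roll":0},{"tx":0,"ty":0,"tz":0,"roll":0}]' >/dev/null
python3 -c "from h import *;st()"
```

```text
t 3.43 rest mm [[-62.7  -0.3]] z 84.7 yaw err 0.0013 tilt [ 0.0015 -0.0001] F [-0.5 -0.8  0. ] op 0.0003
```

```bash
python3 -m handwheel '[{"tx":0,"ty":0,"tz":1,"roll":0},{"tx":-4,"ty":0,"tz":0,"roll":0},{"tx":-4,"ty":0,"tz":0,"roll":0},{"tx":-4,"ty":0,"tz":0,"roll":0},{"tx":-4,"ty":0,"tz":0,"roll":0},{"tx":-4,"ty":0,"tz":0,"roll":0},{"tx":-3,"ty":0,"tz":0,"roll":0},{"tx":-3,"ty":0,"tz":0,"roll":0},{"tx":-3,"ty":0,"tz":0,"roll":0},{"tx":-3,"ty":0,"tz":0,"roll":0},{"tx":-2,"ty":0,"tz":0,"roll":0},{"tx":0,"ty":0,"tz":0,"roll":0}]' >/dev/null
python3 -c "from h import *;st()"
cat > snap.py <<'E'
import sys,cv2
from h import *
im,_=optics.get_image('top');c=im[115:265,140:340,::-1]
cv2.imwrite(f'pics/{sys.argv[1]}.png',cv2.resize(c,None,fx=4,fy=4,interpolation=cv2.INTER_CUBIC))
E
python3 snap.py p1
```

```text
t 4.43 rest mm [[-28.9  -0.2]] z 82.9 yaw err 0.0014 tilt [0.0002 0.    ] F [ 0.8 -0.1 -0.5] op 0.0003
```

View pics/p1.png

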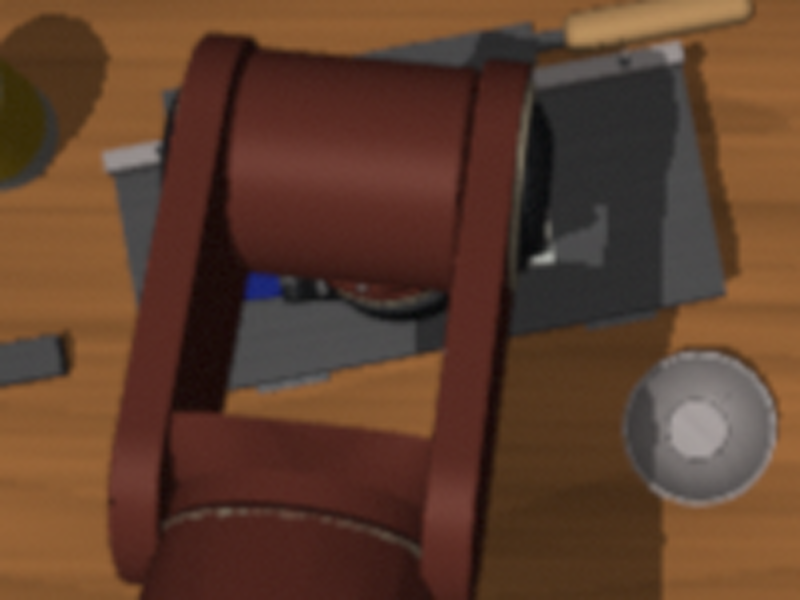

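The arm hides most of it. The blank's near corners (245,299) and (550,263) have hardly moved, so I'll push on and watch the force.

```bash
python3 -m handwheel '[{"tx":-2,"ty":0,"tz":0,"roll":0},{"tx":-2,"ty":0,"tz":0,"roll":0},{"tx":-1,"ty":0,"tz":0,"roll":0},{"tx":0,"ty":0,"tz":0,"roll":0}]' >/dev/null
python3 -c "from h import *;st()"
python3 -m handwheel '[{"tx":-1,"ty":0,"tz":0,"roll":0},{"tx":-1,"ty":0,"tz":0,"roll":0},{"tx":0,"ty":0,"tz":0,"roll":0}]' >/dev/null
python3 -c "from h import *;st()"
python3 -m handwheel '[{"tx":-1,"ty":0,"tz":0,"roll":0},{"tx":0,"ty":0,"tz":0,"roll":0}]' >/dev/null
python3 -c "from h import *;st()"
```

```text
t 4.82 rest mm [[-24.   -0.2]] z 82.9 yaw err 0.0014 tilt [0.0003 0.    ] F [0.1 0.  0. ] op -0.0001
t 5.07 rest mm [[-22.1  -0.2]] z 82.9 yaw err 0.0014 tilt [0.0002 0.    ] F [-0.2  0.3  0.1] op 0.0001
t 5.23 rest mm [[-21.2  -0.2]] z 82.8 yaw err 0.0015 tilt [0.0001 0.    ] F [0.6 0.1 1.2] op 0.0001
```

```bash
python3 -m handwheel '[{"tx":-2,"ty":0,"tz":0,"roll":0},{"tx":0,"ty":0,"tz":0,"roll":0}]' >/dev/null
python3 -c "from h import *;st()"
python3 -m handwheel '[{"tx":-2,"ty":0,"tz":0,"roll":0},{"tx":0,"ty":0,"tz":0,"roll":0}]' >/dev/null
python3 -c "from h import *;st()"
python3 - <<'E'
import cv2
from h import *
im,_=optics.get_image('wrist')
cv2.imwrite('pics/w1.png',im[:,:,::-1])
E
```

```text
t 5.4 rest mm [[-19.   -0.2]] z 82.9 yaw err 0.0015 tilt [ 0.0003 -0.    ] F [-0.4 -0.2 -0.7] op -0.0003
t 5.57 rest mm [[-17.   -0.2]] z 82.9 yaw err 0.0014 tilt [0.0003 0.    ] F [0.3 0.5 0.2] op 0.0001
```

View pics/w1.png

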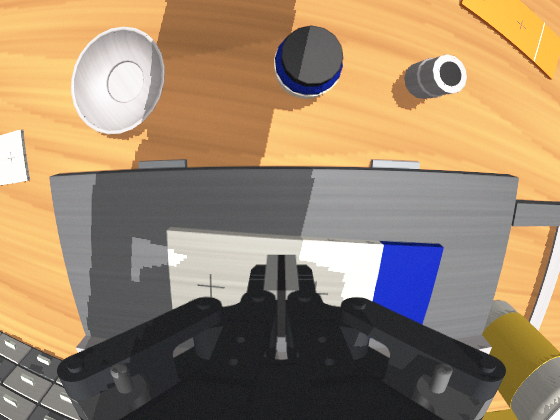

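The wrist picture shows the blank's near side at rows 230–243, with fingers in front of it at (282,255). I'll project the TCP and the blank's edges to see where the tip really is.

```bash
cat >> h.py <<'E'
def wpar():
    o=ctrl.get_obs();W=np.eye(4);W[:3,:3]=R.from_rotvec(o['tool_rot']).as_matrix();W[:3,3]=o['tool_pos']
    p=optics.camera_params('wrist');return p['mtx'],W@np.array(p['tool_from_camera'])
def wray(uv,z):
    K,E=wpar();K=np.array(K);uv=np.atleast_2d(uv).astype(float);d=(uv-K[:2,2])/K[0,0];th=np.linalg.norm(d,axis=1)
    v=np.c_[d/th[:,None]*np.sin(th)[:,None],np.cos(th)]@E[:3,:3].T
    return E[:3,3]+v*((z-E[2,3])/v[:,2])[:,None]
def wproj(P):
    K,E=wpar();K=np.array(K);c=(np.atleast_2d(P)-E[:3,3])@E[:3,:3];r=np.linalg.norm(c[:,:2],axis=1);th=np.arctan2(r,c[:,2])
    return c[:,:2]/r[:,None]*th[:,None]*K[0,0]+K[:2,2]
E
python3 - <<'E'
from h import *
K,E=wpar();print(np.round(K,1),'cam rest',T(E[:3,3]),E[2,3])
o=ctrl.get_obs();print('tcp px',wproj(o['tool_pos']))
print('blank', T(wray([(167,228),(442,245),(383,241)],.086)).round(1))
print('rest', T(wray([(51,176),(517,178)],.08)).round(1))
P=lambda x,y,z:np.r_[O+ex*x/1e3+ey*y/1e3,z]
print('tip edge',wproj([P(-28,-15,.083),P(-28,15,.083),P(-28,-15,.1),P(-28,15,.1)]))
E
```

```text
[[325.2   0.  280.9]
 [  0.  325.2 213.3]
 [  0.    0.    1. ]] cam rest [[-88.51721918  -0.40371316]] 0.24830089048062226
tcp px [[280.64416484 253.42233858]]
blank [[-32.6 -62.7]
 [-21.9  94.6]
 [-25.3  56.4]]
rest [[ -63.6 -144.8]
 [ -63.1  150.6]]
tip edge [[253.40181165 234.99827093]
 [308.72997893 235.08022894]
 [250.70184873 246.81985187]
 [311.53991971 246.90434584]]
```

Run:
```python
import cv2
from h import *
im=cv2.imread('pics/w1.png')[215:335,200:360]
cv2.imwrite('pics/w1c.png',cv2.resize(im,None,fx=5,fy=5,interpolation=cv2.INTER_CUBIC))
_,d=optics.get_image('wrist')
K,E=wpar();K=np.array(K)
for u,v in[(282,256),(282,262),(282,275),(272,256),(292,256),(258,270),(282,248),(282,243),(240,262),(230,245)]:
    a=(np.array([u,v])-K[:2,2])/K[0,0];th=np.linalg.norm(a);c=np.r_[a/th*np.tan(th),1]*d[v,u];p=E[:3,:3]@c+E[:3,3];print(u,v,T(p).round(1),p[2].round(4))
```

```text
282 256 [[-28.1   0.4]] 0.1111
282 262 [[-28.5   0.4]] 0.1185
282 275 [[-28.3   0.3]] 0.1306
272 256 [[-28.4  -4.2]] 0.1117
292 256 [[-28.3   5. ]] 0.1116
258 270 [[-24.7 -10.2]] 0.1189
282 248 [[-21.9   0.5]] 0.0863
282 243 [[-24.7   0.5]] 0.0861
240 262 [[-12.8 -22.7]] 0.0851
230 245 [[-22.8 -27.8]] 0.0847
```

View pics/w1c.png

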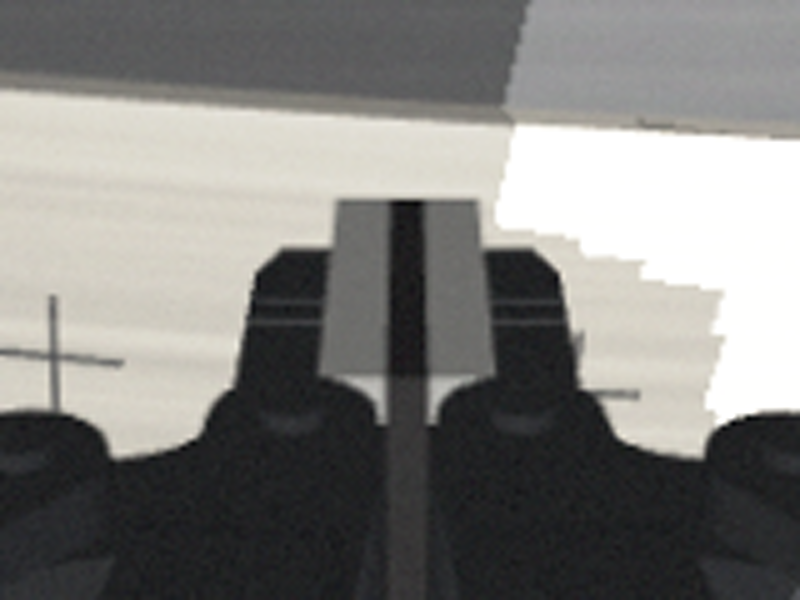

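The picture shows the fingers above the blank. The pad face's depth forms a vertical plane at x=-28 whose lower end is at z≈0.109, so the shut tips end about 25 mm behind the reported TCP. The blank has not moved. I'll back off, go lower by feel and measure the tip.

```bash
python3 -m handwheel '[{"tx":12,"ty":0,"tz":0,"roll":0},{"tx":12,"ty":0,"tz":0,"roll":0},{"tx":12,"ty":0,"tz":0,"roll":0},{"tx":8,"ty":0,"tz":0,"roll":0},{"tx":0,"ty":0,"tz":6,"roll":0},{"tx":0,"ty":0,"tz":6,"roll":0},{"tx":0,"ty":0,"tz":4,"roll":0},{"tx":0,"ty":0,"tz":2,"roll":0},{"tx":0,"ty":0,"tz":2,"roll":0},{"tx":0,"ty":0,"tz":0,"roll":0},{"tx":0,"ty":0,"tz":0,"roll":0}]' >/dev/null
cat > tip.py <<'E'
from h import *
st()
_,d=optics.get_image('wrist');K,E=wpar();K=np.array(K)
for u in(275,288):
    prev=None
    for v in range(236,275):
        a=(np.array([u,v])-K[:2,2])/K[0,0];th=np.linalg.norm(a);c=np.r_[a/th*np.tan(th),1]*d[v,u];p=E[:3,:3]@c+E[:3,3]
        if abs(v-254)<6: print(u,v,T(p).round(1),p[2].round(4))
E
python3 tip.py
```

```text
t 6.58 rest mm [[-61.1  -0.2]] z 62.7 yaw err 0.0015 tilt [-0.0002  0.0001] F [-0.3  0.3 -0.3] op 0.0003
275 249 [[-36.7  -4.5]] -0.0019
275 250 [[-37.   -4.5]] 0.0006
275 251 [[-35.7  -4.5]] -0.0003
275 252 [[-35.3  -4.5]] 0.0006
275 253 [[-34.3  -4.5]] 0.0002
275 254 [[-62.7  -3.3]] 0.0676
275 255 [[-71.6  -2.9]] 0.0892
275 256 [[-72.4  -2.9]] 0.0923
275 257 [[-71.8  -2.9]] 0.092
275 258 [[-72.1  -2.9]] 0.0939
275 259 [[-72.2  -2.9]] 0.0951
288 249 [[-37.3   5.4]] -0.0006
288 250 [[-37.1   5.3]] 0.0009
288 251 [[-35.5   5.4]] -0.001
288 252 [[-35.1   5.4]] 0.0001
288 253 [[-33.6   5.4]] -0.0014
288 254 [[-63.2   3.6]] 0.0687
288 255 [[-71.9   3.1]] 0.0899
288 256 [[-71.9   3.1]] 0.0912
288 257 [[-72.5   3. ]] 0.0936
288 258 [[-71.8   3. ]] 0.0931
288 259 [[-72.1   3. ]] 0.0949
```

Tip is at z≈0.0885 for a reading of 0.0627. I'll lower it 5 mm in small steps, which puts it at about 0.0835, then push.

```bash
python3 -m handwheel '[{"tx":0,"ty":0,"tz":2,"roll":0},{"tx":0,"ty":0,"tz":2,"roll":0},{"tx":0,"ty":0,"tz":1,"roll":0},{"tx":0,"ty":0,"tz":0,"roll":0},{"tx":0,"ty":0,"tz":0,"roll":0}]' >/dev/null
python3 -c "from h import *;st()"
python3 -m handwheel '[{"tx":0,"ty":0,"tz":1,"roll":0},{"tx":0,"ty":0,"tz":0,"roll":0},{"tx":0,"ty":0,"tz":0,"roll":0}]' >/dev/null
python3 tip.py | grep -E "^t|25[3456]"
```

```text
t 7.05 rest mm [[-61.4  -0.2]] z 57.7 yaw err 0.0014 tilt [-0.0002  0.    ] F [ 0.1 -0.1 -0.3] op -0.0002
t 7.3 rest mm [[-61.3  -0.3]] z 56.8 yaw err 0.0014 tilt [-0. -0.] F [-0.1  0.7  0. ] op 0.0003
275 253 [[-37.1  -4.4]] -0.0001
275 254 [[-36.3  -4.4]] -0.0
275 255 [[-72.1  -2.9]] 0.0838
275 256 [[-72.   -2.9]] 0.0847
288 253 [[-37.    5.3]] -0.0003
288 254 [[-35.7   5.3]] -0.0013
288 255 [[-72.3   3.1]] 0.0843
288 256 [[-72.2   3.1]] 0.0852
```

```bash
python3 -m handwheel '[{"tx":-4,"ty":0,"tz":0,"roll":0},{"tx":-4,"ty":0,"tz":0,"roll":0},{"tx":-4,"ty":0,"tz":0,"roll":0},{"tx":-4,"ty":0,"tz":0,"roll":0},{"tx":-3,"ty":0,"tz":0,"roll":0},{"tx":-3,"ty":0,"tz":0,"roll":0},{"tx":-3,"ty":0,"tz":0,"roll":0},{"tx":-3,"ty":0,"tz":0,"roll":0},{"tx":-2,"ty":0,"tz":0,"roll":0},{"tx":-2,"ty":0,"tz":0,"roll":0},{"tx":0,"ty":0,"tz":0,"roll":0}]' >/dev/null
python3 -c "from h import *;st()"
python3 -m handwheel '[{"tx":-2,"ty":0,"tz":0,"roll":0},{"tx":-1,"ty":0,"tz":0,"roll":0},{"tx":0,"ty":0,"tz":0,"roll":0}]' >/dev/null
python3 -c "from h import *;st()"
python3 - <<'E'
import cv2
from h import *
im,_=optics.get_image('wrist')
cv2.imwrite('pics/w2.png',im[:,:,::-1])
E
```

```text
t 8.27 rest mm [[-28.9  -0.2]] z 56.8 yaw err 0.0014 tilt [0.0003 0.0001] F [-0.5  0.1  0.1] op -0.0001
t 8.52 rest mm [[-26.1  -0.2]] z 56.8 yaw err 0.0014 tilt [0.0002 0.0001] F [-0.5  0.2 -0.3] op -0.0003
```

View pics/w2.png

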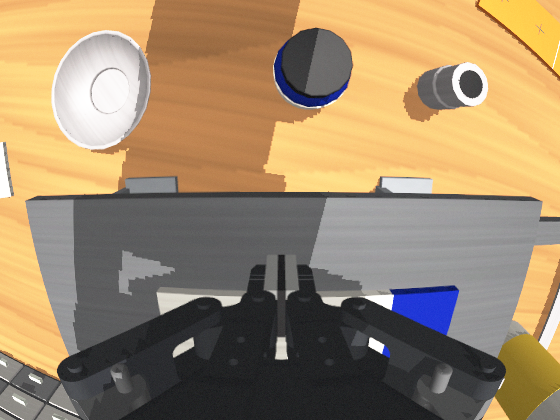

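The blank has moved and squared up: its near corners are at (158,289) and (458,287), and the border is at (393,290).

```bash
python3 - <<'E'
from h import *
print('blank', T(wray([(158,289),(458,287),(393,290)],.086)).round(1),'rest', T(wray([(27,200),(541,201)],.08)).round(1))
E
python3 -m handwheel '[{"tx":-2,"ty":0,"tz":0,"roll":0},{"tx":-1,"ty":0,"tz":0,"roll":0},{"tx":0,"ty":0,"tz":0,"roll":0}]' >/dev/null
python3 -c "from h import *;st()"
python3 -m handwheel '[{"tx":-1,"ty":0,"tz":0,"roll":0},{"tx":0,"ty":0,"tz":0,"roll":0}]' >/dev/null
python3 -c "from h import *;st()"
python3 -m handwheel '[{"tx":-1,"ty":0,"tz":0,"roll":0},{"tx":0,"ty":0,"tz":0,"roll":0}]' >/dev/null
python3 -c "from h import *;st()"
```

```text
blank [[-17.9 -62. ]
 [-16.7  94.9]
 [-17.8  56.1]] rest [[ -63.7 -144.7]
 [ -63.7  150.6]]
t 8.82 rest mm [[-23.1  -0.2]] z 56.8 yaw err 0.0014 tilt [0.0003 0.    ] F [-0.4 -0.7  0.1] op -0.0002
t 8.98 rest mm [[-22.2  -0.2]] z 56.8 yaw err 0.0014 tilt [0.0001 0.    ] F [-0.6  1.   0.1] op -0.0003
t 9.15 rest mm [[-21.2  -0.2]] z 56.8 yaw err 0.0014 tilt [ 0.0002 -0.    ] F [-0.  -1.4  0.2] op -0.0003
```

```bash
python3 -m handwheel '[{"tx":-1,"ty":0,"tz":0,"roll":0},{"tx":0,"ty":0,"tz":0,"roll":0}]' >/dev/null
python3 -c "from h import *;st()"
python3 -m handwheel '[{"tx":-1,"ty":0,"tz":0,"roll":0},{"tx":0,"ty":0,"tz":0,"roll":0}]' >/dev/null
python3 -c "from h import *;st()"
```

```text
t 9.32 rest mm [[-20.2  -0.2]] z 56.8 yaw err 0.0014 tilt [-0.      0.0001] F [-1.1 -0.3  0.1] op -0.0
t 9.48 rest mm [[-19.5   0. ]] z 56.7 yaw err 0.0014 tilt [-0.001   0.0003] F [-2.1 -0.7  0.9] op -0.0
```

```bash
python3 -m handwheel '[{"tx":-1,"ty":0,"tz":0,"roll":0},{"tx":0,"ty":0,"tz":0,"roll":0}]' >/dev/null
python3 -c "from h import *;st()"
python3 -m handwheel '[{"tx":-1,"ty":0,"tz":0,"roll":0},{"tx":0,"ty":0,"tz":0,"roll":0}]' >/dev/null
python3 -c "from h import *;st()"
```

```text
t 9.65 rest mm [[-19.2   0.1]] z 56.6 yaw err 0.0016 tilt [-0.0029  0.0001] F [-5.7  1.   2.9] op -0.0
t 9.82 rest mm [[-19.2   0.1]] z 56.6 yaw err 0.0016 tilt [-0.0056 -0.0004] F [-8.3 -0.5  5.5] op 0.0003
```

The force builds to 8 N at x=-19.2, so the blank is against the fence. I'll go round to the tail.

```bash
python3 -m handwheel '[{"tx":10,"ty":0,"tz":0,"roll":0},{"tx":15,"ty":0,"tz":0,"roll":0},{"tx":0,"ty":0,"tz":-15,"roll":0},{"tx":0,"ty":0,"tz":-15,"roll":0},{"tx":0,"ty":-26,"tz":0,"roll":0},{"tx":0,"ty":-26,"tz":0,"roll":0},{"tx":0,"ty":-26,"tz":0,"roll":0},{"tx":0,"ty":-26,"tz":0,"roll":0},{"tx":-22,"ty":0,"tz":0,"roll":0},{"tx":-22,"ty":0,"tz":0,"roll":0},{"tx":-21,"ty":0,"tz":0,"roll":0},{"tx":0,"ty":0,"tz":0,"roll":0}]' >/dev/null
python3 -m handwheel '[{"tx":0,"ty":0,"tz":10,"roll":0},{"tx":0,"ty":0,"tz":10,"roll":0},{"tx":0,"ty":0,"tz":6,"roll":0},{"tx":0,"ty":0,"tz":2,"roll":0},{"tx":0,"ty":0,"tz":0,"roll":0},{"tx":0,"ty":0,"tz":0,"roll":0}]' >/dev/null
python3 -c "from h import *;st()"
python3 - <<'E'
import cv2
from h import *
im,_=optics.get_image('wrist')
cv2.imwrite('pics/w3.png',im[:,:,::-1])
E
```

```text
t 11.32 rest mm [[  22.3 -104. ]] z 58.5 yaw err 0.0013 tilt [-0.0004  0.0001] F [ 0.6 -0.4  0.4] op -0.0003
```

View pics/w3.png

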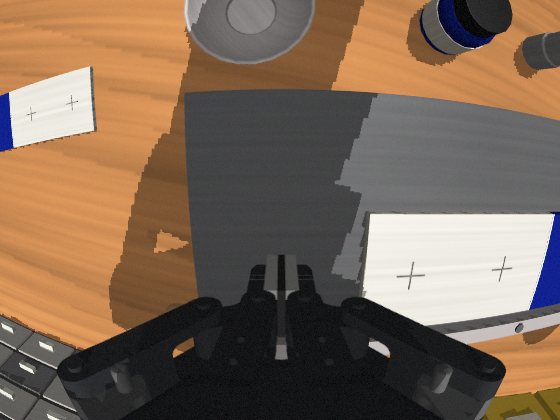

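The tail is clear of the fingers. Its near corner is at (368,213), the scribed line is at (553,213), the rest's right-hand front corner is at (185,93), and the blank lies along the fence.

```bash
python3 - <<'E'
from h import *
print('tail,line', T(wray([(368,213),(362,296),(553,213),(530,305)],.086)).round(1),'rest', T(wray([(185,93)],.08)).round(1))
E
python3 -m handwheel '[{"tx":0,"ty":0,"tz":1,"roll":0},{"tx":0,"ty":5,"tz":0,"roll":0},{"tx":0,"ty":5,"tz":0,"roll":0},{"tx":0,"ty":5,"tz":0,"roll":0},{"tx":0,"ty":4,"tz":0,"roll":0},{"tx":0,"ty":4,"tz":0,"roll":0},{"tx":0,"ty":4,"tz":0,"roll":0},{"tx":0,"ty":4,"tz":0,"roll":0},{"tx":0,"ty":4,"tz":0,"roll":0},{"tx":0,"ty":4,"tz":0,"roll":0},{"tx":0,"ty":4,"tz":0,"roll":0},{"tx":0,"ty":4,"tz":0,"roll":0}]' >/dev/null
python3 -m handwheel '[{"tx":0,"ty":4,"tz":0,"roll":0},{"tx":0,"ty":4,"tz":0,"roll":0},{"tx":0,"ty":4,"tz":0,"roll":0},{"tx":0,"ty":4,"tz":0,"roll":0},{"tx":0,"ty":0,"tz":0,"roll":0}]' >/dev/null
python3 -c "from h import *;st()"
python3 - <<'E'
import cv2
from h import *
im,_=optics.get_image('wrist')
cv2.imwrite('pics/w4.png',im[:,:,::-1])
E
```

```text
tail,line [[ -8.5 -64.5]
 [ 34.9 -63.3]
 [ -8.8  55.8]
 [ 53.3  57.4]] rest [[ -62.6 -147.1]]
t 12.78 rest mm [[ 22.8 -40.2]] z 57.8 yaw err 0.002 tilt [-0.0002  0.0005] F [-0.8  0.9 -0.2] op -0.0002
```

View pics/w4.png

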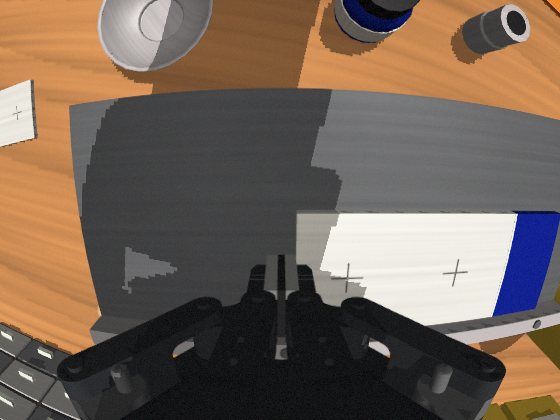

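Tail corner is now at (297,212) and the line at (516,212).

Run:
```python
from h import *
print(T(wray([(297,212),(516,212),(495,315)],.086)).round(1),T(wray([(70,106)],.08)).round(1))
```

```text
[[ -9.1 -33.5]
 [ -9.5  85.6]
 [ 55.5  89.7]] [[ -62.7 -146.6]]
```

```bash
python3 -m handwheel '[{"tx":0,"ty":5,"tz":0,"roll":0},{"tx":0,"ty":5,"tz":0,"roll":0},{"tx":0,"ty":5,"tz":0,"roll":0},{"tx":0,"ty":5,"tz":0,"roll":0},{"tx":0,"ty":5,"tz":0,"roll":0},{"tx":0,"ty":5,"tz":0,"roll":0},{"tx":0,"ty":5,"tz":0,"roll":0},{"tx":0,"ty":5,"tz":0,"roll":0},{"tx":0,"ty":5,"tz":0,"roll":0},{"tx":0,"ty":4,"tz":0,"roll":0},{"tx":0,"ty":3,"tz":0,"roll":0},{"tx":0,"ty":0,"tz":0,"roll":0}]' >/dev/null
python3 -m handwheel '[{"tx":0,"ty":0,"tz":0,"roll":0},{"tx":0,"ty":-6,"tz":0,"roll":0},{"tx":0,"ty":-10,"tz":0,"roll":0},{"tx":0,"ty":0,"tz":-20,"roll":0},{"tx":0,"ty":0,"tz":-30,"roll":0},{"tx":40,"ty":0,"tz":0,"roll":0},{"tx":40,"ty":0,"tz":0,"roll":0},{"tx":40,"ty":20,"tz":0,"roll":0},{"tx":0,"ty":30,"tz":0,"roll":0},{"tx":0,"ty":30,"tz":0,"roll":0},{"tx":0,"ty":30,"tz":0,"roll":0},{"tx":0,"ty":0,"tz":0,"roll":0}]' >/dev/null
python3 -c "from h import *;st()"
python3 - <<'E'
import cv2
from h import *
im,_=optics.get_image('wrist');cv2.imwrite('pics/w5.png',im[:,:,::-1])
im,_=optics.get_image('top');cv2.imwrite('pics/t5.png',im[:,:,::-1])
c=lambda n:cv2.imread(n)
a=cv2.resize(c('pics/t5.png')[115:235,130:330],None,fx=4,fy=4,interpolation=cv2.INTER_CUBIC)
cv2.imwrite('pics/t5c.png',a)
E
```

```text
t 14.83 rest mm [[-95.1 106.1]] z 107.9 yaw err 0.0045 tilt [0.     0.0017] F [0.8 0.1 0.2] op -0.0001
```

View pics/w5.png

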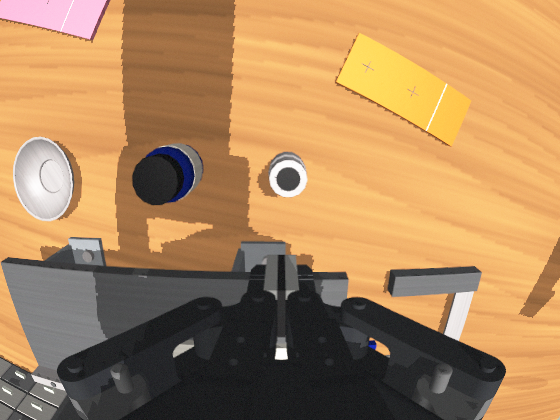

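That was the tenth and last picture to view. It shows the hand at the front of the rest, with the jar (160,175), socket (288,175), dish (43,178) and square in place. From here I measure with colour segmentation in the top camera, with the arm swung clear.

```bash
python3 -m handwheel '[{"tx":0,"ty":0,"tz":-30,"roll":0},{"tx":0,"ty":0,"tz":-30,"roll":0},{"tx":0,"ty":34,"tz":0,"roll":0},{"tx":0,"ty":34,"tz":0,"roll":0},{"tx":0,"ty":34,"tz":0,"roll":0},{"tx":0,"ty":34,"tz":0,"roll":0},{"tx":0,"ty":34,"tz":0,"roll":0},{"tx":0,"ty":34,"tz":0,"roll":0},{"tx":0,"ty":34,"tz":0,"roll":0},{"tx":0,"ty":34,"tz":0,"roll":0},{"tx":0,"ty":0,"tz":0,"roll":0},{"tx":0,"ty":0,"tz":0,"roll":0}]' >/dev/null
cat > meas.py <<'E'
from h import *
import cv2
st()
im,_=optics.get_image('top')
def proj(x,y,z):
    p=optics.camera_params('top');E=np.array(p['extrinsics']);P=np.c_[O+np.outer(x/1e3,ex)+np.outer(y/1e3,ey),np.full(len(x),z)]
    c=(P-E[:3,3])@E[:3,:3]@np.array(p['mtx']).T;return c[:,:2]/c[:,2:]
def rect(z,s=1.):  # rest-frame map: rows = x 80..-90, cols = y 220..-170 at height z, 1 mm
    X,Y=np.meshgrid(np.arange(80,-90,-s),np.arange(220,-170,-s),indexing='ij')
    m=proj(X.ravel(),Y.ravel(),z).reshape(*X.shape,2).astype(np.float32)
    return cv2.remap(im,m[...,0],m[...,1],cv2.INTER_CUBIC)
a=rect(.086).astype(int)
blue=(a[...,2]>a[...,0]+50)&(a[...,2]>a[...,1]+50);white=a.min(2)>110
for nm,m in(('blue',blue),('white',white)):
    m=m.astype(np.uint8);n,l,s,_=cv2.connectedComponentsWithStats(m)
    k=1+np.argmax(s[1:,4]);pts=np.argwhere(l==k)[:,::-1].astype(np.float32);r=cv2.minAreaRect(pts)
    print(nm,s[k,4],'corners rest x,y',[(round(80-v,1),round(220-u,1)) for u,v in cv2.boxPoints(r)])
b=rect(.08).astype(int)
for x in(-20,-30,-40,-50): # left end of the rest: steel grey against wood
    r=b[80-x,:,0]-b[80-x,:,2];g=np.convolve(r,np.ones(3)/3,'same');c=np.where(g[20:130]<25)[0]
    print('edge row',x,[int(220-20-c[0])] if len(c) else None,r[55:95:4])
for x in(40,20,0): print('line row',x,'blue->white at',[int(y) for y in range(200,100,-1) if blue[80-x,220-y] and white[80-x,220-y+2]])
E
python3 meas.py
```

```text
t 15.93 rest mm [[-94.3 375.2]] z 167.6 yaw err 0.0023 tilt [-0.    -0.001] F [ 0.3 -0.3  0.6] op -0.0001
blue 2253 corners rest x,y [(np.float32(54.0), np.float32(175.0)), (np.float32(54.0), np.float32(140.0)), (np.float32(-9.0), np.float32(140.0)), (np.float32(-9.0), np.float32(175.0))]
white 7879 corners rest x,y [(np.float32(55.0), np.float32(137.0)), (np.float32(55.0), np.float32(17.0)), (np.float32(-10.0), np.float32(17.0)), (np.float32(-10.0), np.float32(137.0))]
edge row -20 [200] [43 43 59 73 12  0  1  0  1  0]
edge row -30 [200] [50 47 46 42  9  0  0  0  0  0]
edge row -40 [200] [45 46 44 42  7  0  1  0  1  0]
edge row -50 [150] [47 47 48 43  7  0  0  1  0 -1]
line row 40 blue->white at []
line row 20 blue->white at []
line row 0 blue->white at []
```

Tail is at y=17, so the line is at y≈137. The rest's edge is at 150, and the blank is flush, with both fence-side ends at x≈55. It needs 13 mm more, which means the tool's y goes from 12 to 25. I'll return behind the tail.

```bash
python3 -m handwheel '[{"tx":0,"ty":-35,"tz":0,"roll":0},{"tx":0,"ty":-35,"tz":0,"roll":0},{"tx":0,"ty":-35,"tz":0,"roll":0},{"tx":0,"ty":-35,"tz":0,"roll":0},{"tx":0,"ty":-35,"tz":0,"roll":0},{"tx":0,"ty":-35,"tz":0,"roll":0},{"tx":0,"ty":-35,"tz":0,"roll":0},{"tx":0,"ty":-35,"tz":0,"roll":0},{"tx":0,"ty":-35,"tz":0,"roll":0},{"tx":0,"ty":-35,"tz":0,"roll":0},{"tx":0,"ty":-35,"tz":0,"roll":0},{"tx":0,"ty":0,"tz":0,"roll":0}]' >/dev/null
python3 -m handwheel '[{"tx":-30,"ty":0,"tz":0,"roll":0},{"tx":-30,"ty":0,"tz":0,"roll":0},{"tx":-30,"ty":0,"tz":0,"roll":0},{"tx":-27,"ty":0,"tz":0,"roll":0},{"tx":0,"ty":0,"tz":25,"roll":0},{"tx":0,"ty":0,"tz":25,"roll":0},{"tx":0,"ty":0,"tz":25,"roll":0},{"tx":0,"ty":0,"tz":20,"roll":0},{"tx":0,"ty":0,"tz":0,"roll":0},{"tx":0,"ty":0,"tz":0,"roll":0}]' >/dev/null
python3 -c "from h import *;st()"
```

```text
t 17.82 rest mm [[ 20.9 -10.3]] z 71.5 yaw err -0.0003 tilt [-0.0033  0.0001] F [ 0.3 -0.3 -0.1] op -0.0
```

```bash
python3 -m handwheel '[{"tx":0,"ty":0,"tz":8,"roll":0},{"tx":0,"ty":0,"tz":4,"roll":0},{"tx":0,"ty":0,"tz":2,"roll":0},{"tx":0,"ty":0,"tz":0,"roll":0},{"tx":0,"ty":5,"tz":0,"roll":0},{"tx":0,"ty":5,"tz":0,"roll":0},{"tx":0,"ty":4,"tz":0,"roll":0},{"tx":0,"ty":4,"tz":0,"roll":0},{"tx":0,"ty":4,"tz":0,"roll":0},{"tx":0,"ty":4,"tz":0,"roll":0},{"tx":0,"ty":0,"tz":0,"roll":0},{"tx":0,"ty":0,"tz":0,"roll":0}]' >/dev/null
python3 -c "from h import *;st()"
```

```text
t 18.82 rest mm [[22.4 16.9]] z 58.8 yaw err 0.0019 tilt [-0.      0.0001] F [ 0.6 -0.3  0.7] op 0.0001
```

```bash
python3 -m handwheel '[{"tx":0,"ty":-3,"tz":0,"roll":0},{"tx":0,"ty":0,"tz":1.5,"roll":0},{"tx":0,"ty":3,"tz":0,"roll":0},{"tx":0,"ty":3,"tz":0,"roll":0},{"tx":0,"ty":3,"tz":0,"roll":0},{"tx":0,"ty":1,"tz":0,"roll":0},{"tx":0,"ty":0,"tz":0,"roll":0},{"tx":0,"ty":0,"tz":0,"roll":0}]' >/dev/null
python3 -c "from h import *;st()"
python3 -m handwheel '[{"tx":0,"ty":-6,"tz":0,"roll":0},{"tx":0,"ty":-10,"tz":0,"roll":0},{"tx":0,"ty":0,"tz":-30,"roll":0},{"tx":0,"ty":0,"tz":-30,"roll":0},{"tx":0,"ty":0,"tz":-30,"roll":0},{"tx":0,"ty":0,"tz":-20,"roll":0},{"tx":30,"ty":0,"tz":0,"roll":0},{"tx":30,"ty":0,"tz":0,"roll":0},{"tx":30,"ty":0,"tz":0,"roll":0},{"tx":27,"ty":0,"tz":0,"roll":0},{"tx":0,"ty":0,"tz":0,"roll":0}]' >/dev/null
python3 -m handwheel '[{"tx":0,"ty":35,"tz":0,"roll":0},{"tx":0,"ty":35,"tz":0,"roll":0},{"tx":0,"ty":35,"tz":0,"roll":0},{"tx":0,"ty":35,"tz":0,"roll":0},{"tx":0,"ty":35,"tz":0,"roll":0},{"tx":0,"ty":35,"tz":0,"roll":0},{"tx":0,"ty":35,"tz":0,"roll":0},{"tx":0,"ty":35,"tz":0,"roll":0},{"tx":0,"ty":35,"tz":0,"roll":0},{"tx":0,"ty":35,"tz":0,"roll":0},{"tx":0,"ty":0,"tz":0,"roll":0},{"tx":0,"ty":0,"tz":0,"roll":0}]' >/dev/null
python3 meas.py
```

```text
t 19.48 rest mm [[22.5 23.8]] z 57.4 yaw err 0.0017 tilt [0.0001 0.0001] F [-0.2 -0.1  0.4] op 0.0004
t 21.4 rest mm [[-94.6 358.4]] z 167.3 yaw err 0.004 tilt [ 0.0003 -0.0003] F [ 0.4 -1.3 -1. ] op -0.0003
blue 2256 corners rest x,y [(np.float32(53.0), np.float32(187.0)), (np.float32(53.0), np.float32(152.0)), (np.float32(-9.0), np.float32(152.0)), (np.float32(-9.0), np.float32(187.0))]
white 7837 corners rest x,y [(np.float32(55.0), np.float32(149.0)), (np.float32(55.0), np.float32(29.0)), (np.float32(-10.0), np.float32(29.0)), (np.float32(-10.0), np.float32(149.0))]
edge row -20 [200] [42 43 43 41  4 -1  0 -1  0  0]
edge row -30 [200] [47 47 44 42  6  1 -1 -1  1  0]
edge row -40 [200] [47 48 45 43  8  0  1  1  0  0]
edge row -50 [150] [47 47 48 44  7  0 -1  0  1  0]
line row 40 blue->white at []
line row 20 blue->white at []
line row 0 blue->white at []
```

The line is at y≈149 against the edge at 150. The blank is square and its fence-side edge is at the face. The hand is clear, so I'm handing in.

```bash
python3 -c "
from station import ctrl;print(ctrl.finish_job())"
```

```text
the job is handed in; nothing more can be done
None
```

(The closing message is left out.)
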